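# Centre the grip gauge on the ball cup and pump it up

### The job

The top-heavy finger grip gauge stands off-centre on the small ball cup of the lift. With shut fingers, nudge it low down with light taps until it stands upright in the middle of the cup, without pinching, lifting or toppling it, then take your hand away from it and press the pump lever fully down to raise the cup, the gauge staying centred. Leave everything else where it stands.

Things in the scene. Friction and masses are not known exactly. Their poses are not given: they have to be found in the camera images.
- gauge: finger grip gauge: aluminium mushroom, 55 to 100 g, 60 mm tall, top-heavy; foot 26 mm in diameter, flange 34 mm (its widest part) from 3 to 10 mm above the underside, stem 18 mm, rounded head 29 mm from 40 to 60 mm. Pushed at the flange it slides, at the head it tips. Starts upright on the cup, 13 to 20 mm off-centre in any direction. Origin: centre of the underside, z up.
- cup_top (a point): centre of the flat top face of the lift's steel ball cup, a round disc 72 mm in diameter with open air around it, with a dark engraved circle of 41 mm diameter concentric on it. The face is level, 62 mm above the counter with the lever up, and rises 25 mm as the lever is pressed through its travel.
- pump_lever (a joint): angle of the pump lever: 0 = up (start), 0.5 rad = fully down against its stop. The cup rises 50 mm per rad of it. It needs about 5 to 12 N downward on the paddle and stays where it is left.
- paddle_top (a point): centre of the top face of the flat steel paddle at the free end of the pump lever; the paddle is 46 mm wide, 42 mm along the lever, 12 mm thick. It moves with the lever: 120 mm from the hinge, it slopes up away from the hinge by 0.45 rad at lever 0, and down by 0.05 rad at lever 0.5, ending about 50 mm above the counter.
- lever_hinge (a point): the lever's hinge axis (level, across the lever), 50 mm above the counter, between the cup and the paddle, 75 mm from the cup's axis. Cup axis, hinge and paddle lie in one upright plane. Does not move.
- lift: the fixed lift: grey base plate 120 x 210 x 12 mm, bolted down, carrying the cup column and, on its own -y side, two lever cheeks up to 62 mm. Origin on the counter below the cup's axis; the lever reaches along its -y.
- thumb_insert: black rubber thumb insert, upright tube 32 mm across, 45 mm tall; origin at the centre of its underside; a bystander, to be left alone
- collar: brass depth stop collar, ring 44 mm across, 16 mm tall; origin at the centre of its underside; a bystander, to be left alone
- ball_plug: resin ball plug, upright cylinder 31 mm across, 40 mm tall; origin at the centre of its underside; a bystander, to be left alone
- screwdriver: screwdriver lying on the counter; origin at the centre of its length, at the counter; a bystander, to be left alone
- sanding_disc: flat grey sanding disc, 120 mm across, 12 mm thick; origin at the centre of its underside; a bystander, to be left alone
- tape_roll: roll of tape lying flat, 100 mm across, 25 mm tall; origin at the centre of its underside; a bystander, to be left alone
- cleaner: bottle of ball cleaner, 60 mm across, 150 mm tall; origin at the centre of its underside; a bystander, to be left alone
Not all that is in view belongs to the job. Of the things shaped like the gauge, the aluminium one is meant.

How it is judged:
On the way, in this order (a step that is already met when the one before it is completed fails the run):
1. the gauge stands upright within 5 mm of the cup's centre, untouched, the lever still up (below 0.1 rad) (horizontal distance between gauge and cup_top below 0.005 m and angle between gauge's own z axis and vertical below 0.08 rad and contact force between the fingers and gauge below 0.05 N and value of joint pump_lever below 0.1 rad and linear speed of gauge below 0.02 m/s), for 0.3 s.
2. the pump lever is pressed down (above 0.44 rad) (value of joint pump_lever above 0.44 rad), for 0.1 s.
At the end, for the whole second after the job is handed in: The gauge stands upright (within 0.08 rad) and at rest on the raised cup, its axis within 5 mm of the cup's centre, and the pump lever is down (above 0.44 of its 0.5 rad) (horizontal distance between gauge and cup_top below 0.005 m and angle between gauge's own z axis and vertical below 0.08 rad and value of joint pump_lever above 0.44 rad and z of gauge in the frame of cup_top between -0.004 and 0.004 m and linear speed of gauge below 0.02 m/s); the robot touches nothing.
It fails at once if the gauge is tipped over (more than 0.4 rad) (angle between gauge's own z axis and vertical above 0.4 rad).
It fails at once if the gauge is lifted off the cup (z of gauge in the frame of cup_top above 0.008 m).
It fails at once if the gauge falls off the cup (z of gauge in the frame of cup_top below -0.008 m).
It fails at once if the gauge is hit or squeezed with more than 10 N (contact force between the fingers and gauge above 10 N).
It fails at once if a bystander is moved more than 20 mm (distance of any of thumb_insert, collar, ball_plug, screwdriver, sanding_disc, tape_roll, cleaner from where it was at the start of the episode above 0.02 m).
It also fails if it takes over 48 s, if anything falls off the work surface, if the arm or the gripper's body presses on something with over 40 N, if the wrist force passes 120 N, or if a joint passes its speed limit or range.

### The arm

A 6-joint arm with a two-finger parallel gripper is mounted at the origin on the work surface. World frame = base frame: x ahead of the robot, y to its left, z up, the work surface at z = 0. Lengths are in m, angles in rad, forces in N, time in s.
With the tool pointing down it reaches from about 0.3 to 0.875 m from the base axis. Payload 4.2 kg.
Tool frame: the origin (TCP) lies at the very end of the fingers, on their centre line; the grasp point (between the pads) lies bot.grip_point_offset behind it (bot.grip_point_offset is the distance from the TCP to the grasp point, in m); z points along the fingers, y is the line along which they close (so a half turn about z gives the same grasp; the last joint's range is limited). The gripper opens to 85 mm and grips with 20 to 120 N. Pads are 22 mm wide; open, the fingers measure 114 mm over their backs; the gripper's body (76 mm by 85 mm) begins 54 mm behind the grasp point. The pads swing forward as they close: fully open they stand 13 mm farther back than shut.
Start: joints at [-0.02, 0.32, 1.565, -0, 1.257, -0.02], TCP at [0.575, 0, 0.192] pointing down, gripper open.
Joint ranges: [-3.11, 3.11], [-0.84, 2.01], [0.21, 2.61], [-1.34, 4.49], [0.05, 2.63], [-2.56, 2.56]. Speed limits (rad/s): [2.57, 2.57, 3.14, 3.14, 3.14, 3.14].

### API

Orientations are given as a unit quaternion [x, y, z, w].
In Python, from station import bot, get_image, get_calibration gives the robot as it stands.
- The arm moves only by the shell command python3 -m inch 'ROWS' [FORCE]. ROWS is JSON, a list of rows, each a list of 3 entries, a list of its own where there are three numbers: the shift along the tool's x, y, z in m, then the turn, a rotation vector about the tool's x, y, z in rad, then the finger opening in m, from 0 to 0.0854. In form: [[[tx, ty, tz], [ax, ay, az], gripper], ...]. A call has 1 to 12 rows; each row is the pose to reach, as a shift and turn from the pose commanded when the call began, along the tool's axes at that moment; what a row does not reach only later rows make up. A row lasts 1/12 s, in which the tool goes at most 41.7 mm and 7.16 degrees, less where a joint would pass 70% of its speed; a pose out of reach is approached as far as the arm can. A call with a gripper value outside its range is refused whole. The fingers move at their own pace and stop on an object; FORCE is the grip in N (left out, the last holds). Time passes only in rows, so rows that repeat a pose let the fingers close. It gives the time, the measured TCP pose, the force, the opening and the grip force at its end, in the units of the state.
- bot.get_obs(): the state, without advancing time (a new reading comes with each control period).
- get_image(name): name is "scene" or "side" or "wrist"; returns the picture (400x640x3 uint8, red, green, blue); there is no depth.
- get_calibration(name): a dict with "intrinsics" (3x3 intrinsics, pixels), "k1" (the pictures are not rectified: a ray, as slopes to the right and down, at radius r is drawn at 1 + k1 r^2 times it, then the intrinsics apply), "R" (3x3) and "t" (3): a world point X has camera coordinates R X + t. Camera axes: x right, y down, z forward; pixel columns grow to the right and rows downward; lengths in m; the calibration is good to about 2 mm. A picture is of the moment at which its call begins: read the wrist's pose just before it. get_calibration takes no time and is no camera call; for the wrist camera it gives the pose at the moment of the call.
- bot.sign_off(): hands the job in; it is judged then, once.
The state is a dict: "clock": time; "q": joint angles; "dq": joint speeds; "joint_torque": joint torques, N m; "tool_pos": TCP position; "orientation": TCP orientation; "wrist_force": force on the tool from outside, world axes, zero at the start; "wrist_torque": the same for the moment, N m; "finger_gap": finger opening in m; "gripper_force": force on a finger pad.
Only numpy, scipy, OpenCV 4.12 (cv2) and the standard library are available. Lean on these libraries where they do the work, as an engineer would, in place of code of your own. Each camera call takes 0.05 s, during which the arm holds its last target. There are 200 camera calls.

## Working session

There is one attempt and no reset: what is moved stays moved. The work goes in short steps, Python scripts to look and compute and a shell command to move; the robot and the scene stay as the last step left them, time stands still between calls to the robot, and variables do not carry over. Pictures are saved under pics/ and viewed, at most 10 in all, crops included, and the job is handed in when it is done.

```bash
ls; mkdir -p pics
python3 - <<'E'
from station import bot,get_image,get_calibration
import cv2,numpy as np
ims=[get_image(n) for n in("scene","side")]
for n,i in zip(("scene","side"),ims): cv2.imwrite(f"pics/{n}0.png",i[:,:,::-1])
cv2.imwrite("pics/a.png",cv2.resize(np.vstack(ims),(800,1000))[:, :, ::-1][:0] if 0 else np.vstack(ims)[:,:,::-1])
for n in("scene","side","wrist"):
  c=get_calibration(n);print(n,c)
o=bot.get_obs();print(o)
E
```

```text
pics
scene {'intrinsics': array([[489.27845274,   0.        , 310.99537386],
       [  0.        , 489.27845274, 195.66722715],
       [  0.        ,   0.        ,   1.        ]]), 'k1': 0.038695590637225746, 'R': array([[ 0.7079914 ,  0.70615623,  0.00956882],
       [ 0.54303566, -0.53568445, -0.64664862],
       [-0.45150908,  0.46301787, -0.762728  ]]), 't': array([-0.44412923, -0.20144064,  1.35818602])}
side {'intrinsics': array([[391.71441735,   0.        , 314.87976327],
       [  0.        , 391.71441735, 192.6214748 ],
       [  0.        ,   0.        ,   1.        ]]), 'k1': -0.05189205459653509, 'R': array([[-0.7000306 , -0.71409963, -0.00434562],
       [-0.38034521,  0.37798832, -0.84407485],
       [ 0.60439613, -0.58922538, -0.53620776]]), 't': array([0.45368957, 0.28370862, 0.499101  ])}
wrist {'intrinsics': array([[287.78721414,   0.        , 318.53384443],
       [  0.        , 287.78721414, 200.55284424],
       [  0.        ,   0.        ,   1.        ]]), 'k1': -0.007517777919522979, 'R': array([[ 9.99999452e-01,  1.83402000e-04, -1.03052368e-03],
       [ 5.09
[... 175 characters left out ...]
, 'q': array([-1.99626987e-02,  3.20215261e-01,  1.56552016e+00, -1.04378174e-05,
        1.25739169e+00, -1.99963375e-02]), 'dq': array([-0.0001355 , -0.00157381, -0.00022695,  0.00046319,  0.00084749,
       -0.00142205]), 'joint_torque': array([ 1.04973515e-04, -4.16406476e+01, -2.34704268e+01,  6.91456876e-05,
        4.87309400e-03, -3.56914008e-06]), 'tool_pos': array([5.74532072e-01, 2.80079179e-05, 1.91487990e-01]), 'orientation': array([ 7.07093539e-01,  7.07119606e-01, -5.35144637e-04, -5.49803473e-04]), 'wrist_force': array([0.16666373, 0.39505766, 0.72170887]), 'wrist_torque': array([ 0.01805086, -0.01081716, -0.00374404]), 'gripper_force': 0.0, 'finger_gap': 0.08540213847788719}
```

View pics/scene0.png

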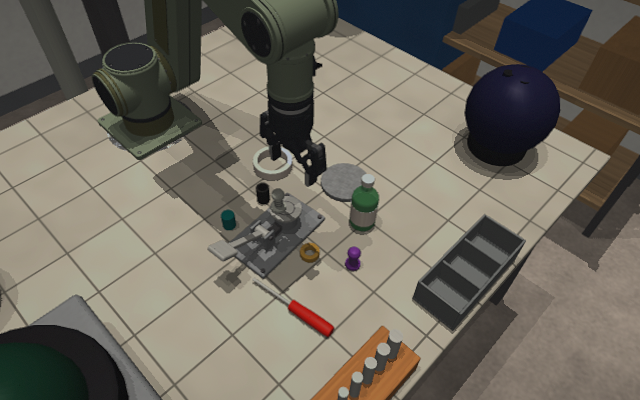

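View pics/side0.png

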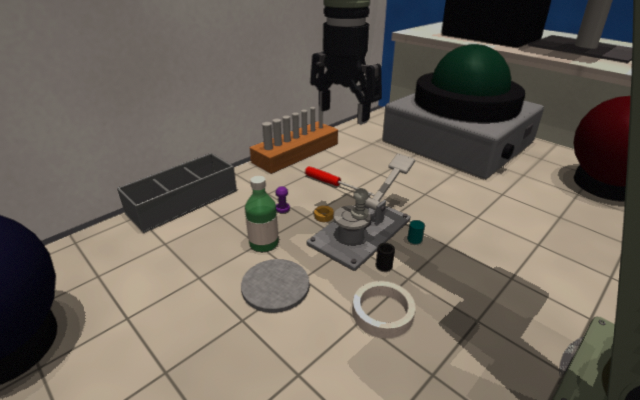

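The scene view shows two mushrooms: aluminium at (283,205) on the cup, and purple at (353,258) on the counter. There are also grey pegs in the rack near (370,370). By the description I choose the aluminium one on the cup. In the side view it is at about (360,200). Next I'll take one close crop of both views.

```bash
cat > h.py <<'E'
from station import bot,get_image,get_calibration
import cv2,numpy as np
def ray(c,u,v):
    K=c["intrinsics"];d=np.array([(u-K[0,2])/K[0,0],(v-K[1,2])/K[1,1]]);s=d.copy()
    for _ in range(20): s=d/(1+c["k1"]*(s@s))
    return -c["R"].T@c["t"], c["R"].T@np.array([*s,1])
def onz(c,u,v,z):
    o,d=ray(c,u,v);return o+d*(z-o[2])/d[2]
def proj(c,X):
    p=c["R"]@np.array(X)+c["t"];s=p[:2]/p[2];s=s*(1+c["k1"]*(s@s));K=c["intrinsics"]
    return np.array([K[0,0]*s[0]+K[0,2],K[1,1]*s[1]+K[1,2]])
E
python3 - <<'E'
from h import *
a=cv2.imread("pics/scene0.png")[170:300,200:360];b=cv2.imread("pics/side0.png")[145:275,300:460]
f=lambda i:cv2.resize(i,None,fx=4,fy=4,interpolation=cv2.INTER_CUBIC)
cv2.imwrite("pics/c1.png",f(a)); cv2.imwrite("pics/c2.png",f(b))
s=get_calibration("scene");t=get_calibration("side")
print("cup",onz(s,285,217,.062),onz(t,353,217,.062)," paddle",onz(s,222,249,.1),onz(t,402,163,.1))
E
```

```text
cup [0.53839477 0.00771105 0.062     ] [0.51274535 0.02883489 0.062     ]  paddle [ 0.53163715 -0.15489398  0.1       ] [ 0.53631613 -0.16106478  0.1       ]
```

View pics/c1.png

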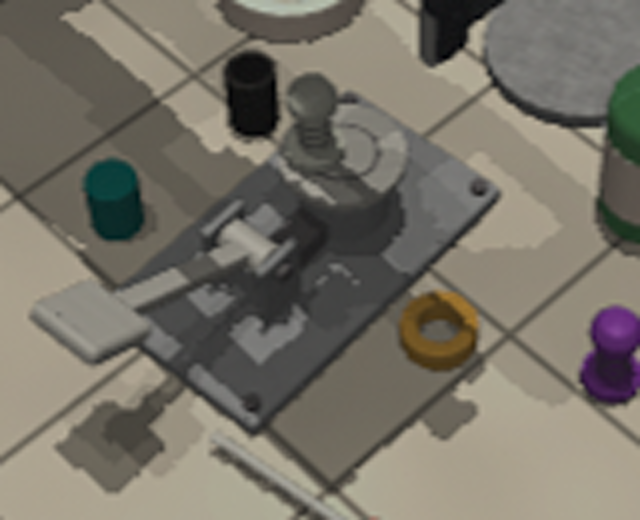

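View pics/c2.png

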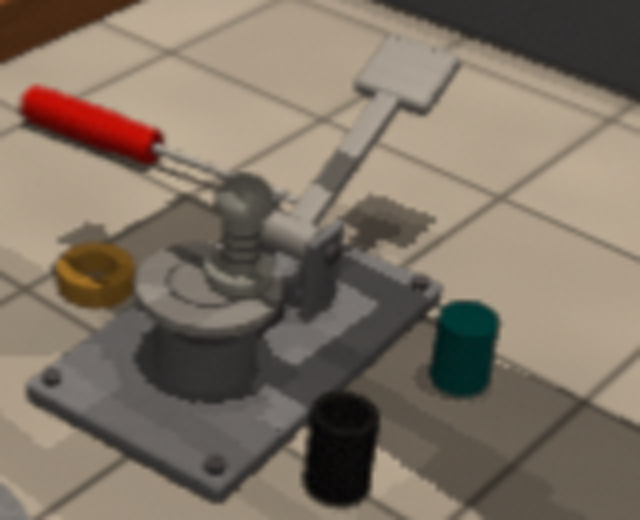

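Run:
```python
from h import *
s=get_calibration("scene");t=get_calibration("side")
print("cup",onz(s,286.2,208,.062),onz(t,352.7,217,.062))
def tri(a,b):
    o1,d1=ray(s,*a);o2,d2=ray(t,*b);k=np.linalg.lstsq(np.c_[d1,-d2],o2-o1,rcond=None)[0]
    p,q=o1+k[0]*d1,o2+k[1]*d2;return (p+q)/2,np.linalg.norm(p-q)
print("head",tri((278,194.5),(361.2,196.2)),"paddle",tri((222.5,250),(402,163)))
i=get_image("wrist");cv2.imwrite("pics/w0.png",i[:,:,::-1])
```

```text
cup [0.52179612 0.0268936  0.062     ] [0.51315544 0.02924736 0.062     ]
head (array([0.50799884, 0.01575413, 0.1061502 ]), np.float64(0.002384633720408794)) paddle (array([ 0.53467995, -0.1568087 ,  0.10203976]), np.float64(0.0017404529171144666))
```

View pics/w0.png

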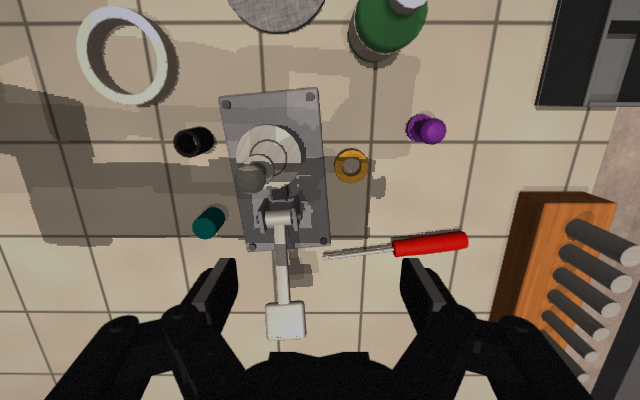

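The wrist view shows the aluminium gauge's head at about (250,178), the cup ring at about (268,157), the hinge at (279,217) and the paddle at (285,322). The choice is confirmed, so I'll take rough positions and work out a rotated, slightly tilted hover pose.

Run:
```python
from h import *
from scipy.spatial.transform import Rotation as R
w=get_calibration("wrist")
c=onz(w,268,157,.062);g=onz(w,250,178,.112);print("cup",c,"gauge",g,"pad",onz(w,285,322,.102),"hinge",onz(w,279,217,.06))
d=(c-g)[:2];print(np.hypot(*d),np.degrees(np.arctan2(d[1],d[0])))
# tool x=+Y, tool y=+X: heading of tool x turned by a about tool z -> 90deg-a
a=np.pi/2-np.arctan2(d[1],d[0])
print(a,(R.from_euler('z',a)*R.from_euler('y',.175)).as_rotvec())
for off in(28,45): print(off, g[:2]-d/np.hypot(*d)*off/1000)
```

```text
cup [0.51959006 0.02792358 0.062     ] gauge [0.51047109 0.01736774 0.112     ] pad [ 0.53542658 -0.15873503  0.102     ] hinge [ 0.52812943 -0.04337199  0.06      ]
0.01394924241231558 49.17694300598321
0.712496755274892 [-0.06234072  0.16752597  0.71064619]
28 [ 0.49216679 -0.00382076]
45 [ 0.48105346 -0.0166852 ]
```

```bash
python3 -m inch '[[[-0.01,-0.04,0],[-0.01,0.028,0.118],0],[[-0.015,-0.07,0.01],[-0.02,0.056,0.236],0],[[-0.02,-0.0965,0.02],[-0.031,0.084,0.355],0],[[-0.02,-0.0965,0.03],[-0.042,0.112,0.474],0],[[-0.02,-0.0965,0.0415],[-0.052,0.14,0.592],0],[[-0.02,-0.0965,0.0415],[-0.062,0.168,0.711],0],[[-0.02,-0.0965,0.0415],[-0.062,0.168,0.711],0],[[-0.02,-0.0965,0.0415],[-0.062,0.168,0.711],0],[[-0.02,-0.0965,0.0415],[-0.062,0.168,0.711],0],[[-0.02,-0.0965,0.0415],[-0.062,0.168,0.711],0]]' 20
python3 - <<'E'
from h import *
from scipy.spatial.transform import Rotation as R
o=bot.get_obs();print(o["clock"],o["tool_pos"],R.from_quat(o["orientation"]).as_matrix().round(3),o["finger_gap"])
w=get_calibration("wrist");i=get_image("wrist");np.savez("w1.npz",**w);cv2.imwrite("pics/w1.png",i[:,:,::-1])
print(proj(w,[.5196,.0279,.062]),proj(w,[.5105,.0174,.112]))
p=proj(w,[.515,.02,.08]).astype(int);x,y=p-[75,60];x=max(x,0);y=max(y,0);print(x,y)
cv2.imwrite("pics/w1c.png",cv2.resize(i[y:y+110,x:x+150,::-1],None,fx=5,fy=5,interpolation=cv2.INTER_CUBIC))
E
```

```text
clock: 0.98
tool_pos: [0.4793, -0.0199, 0.1511]
orientation: [0.905, 0.415, 0.08, -0.036]
wrist_force: [0.9, -0.0, -0.4]
finger_gap: 0.0001
gripper_force: 0.0
0.9833 [ 0.47925383 -0.01989073  0.15112526] [[ 0.642  0.758  0.114]
 [ 0.746 -0.652  0.132]
 [ 0.175  0.001 -0.985]] 6.765630763812056e-05
[318.49686476 144.09381968] [318.44933196 159.39454943]
245 93
```

View pics/w1c.png

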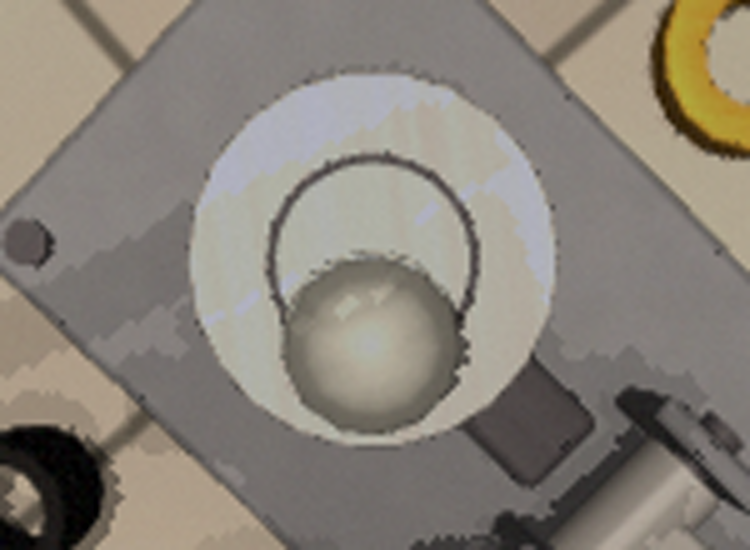

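The crop (origin 245,93, 5x) shows the cup disc centred at about (372,258) and concentric with the engraved ring. The aluminium head is at about (372,345), i.e. full pixels (319.1,144.2) and (318.9,161.6). I'll compute the offset in tool axes and try automatic circle detection.

```bash
cat >> h.py <<'E'
from scipy.spatial.transform import Rotation as Ro
CUP=None
def circ(img,p,rad,lo,hi,f=6,half=30):
    x,y=(np.array(p)-half).round().astype(int)
    c=cv2.GaussianBlur(cv2.resize(cv2.cvtColor(img[y:y+2*half,x:x+2*half],cv2.COLOR_RGB2GRAY),None,fx=f,fy=f,interpolation=cv2.INTER_CUBIC),(0,0),3)
    h=cv2.HoughCircles(c,cv2.HOUGH_GRADIENT_ALT,1.5,20,param1=60,param2=.5,minRadius=int(lo*rad*f),maxRadius=int(hi*rad*f))
    return [] if h is None else [((q[0]+.5)/f-.5+x,(q[1]+.5)/f-.5+y,q[2]/f) for q in h.reshape(-1,h.shape[-1])[:,:3]]
E
python3 - <<'E'
from h import *
w=dict(np.load("w1.npz"));i=cv2.imread("pics/w1.png")[:,:,::-1]
print("head",circ(i,(319,161),17.6,.85,1.15),"disc",circ(i,(319,144),37,.9,1.1,half=48),"ring",circ(i,(319,144),21,.9,1.1))
c=onz(w,319.1,144.2,.062);g=onz(w,318.9,161.6,.112);o=bot.get_obs();T=o["tool_pos"]
d=c-g;print(c,g,np.hypot(*d[:2]))
u=np.array([.652,.758]);v=np.array([.758,-.652])
for n,p in(("cup",c),("g",g)): print(n,"along",(p-T)[:2]@u,"across(tool y)",(p-T)[:2]@v)
E
```

```text
head [] disc [] ring [(np.float64(319.3333339691162), np.float64(144.0833339691162), np.float32(21.185709))]
[0.51997578 0.0274438  0.062     ] [0.50963117 0.01583594 0.112     ] 0.015548419591594236
cup along 0.062445872707692925 across(tool y) 8.829101590375776e-05
g along 0.04690242973014507 across(tool y) -0.00018460106385178844
```

```bash
python3 -m inch '[[[-0.005,0,0.028],[0,0,0],0],[[-0.01,0,0.055],[0,0,0],0],[[-0.0135,0,0.076],[0,0,0],0],[[-0.0147,0,0.0827],[0,0,0],0],[[-0.0147,0,0.0827],[0,0,0],0],[[-0.0147,0,0.0827],[0,0,0],0],[[-0.0147,0,0.0827],[0,0,0],0]]'
python3 - <<'E'
from h import *
o=bot.get_obs();w=get_calibration("wrist");i=get_image("wrist");np.savez("w2.npz",**w);cv2.imwrite("pics/w2.png",i[:,:,::-1])
T=o["tool_pos"];print(T,o["wrist_force"],Ro.from_quat(o["orientation"]).as_matrix()[:,0])
a=proj(w,[.51998,.02744,.062]);b=proj(w,[.5096,.01584,.112]);print(a,b)
x,y=np.maximum(b-[75,70],0).astype(int);print(x,y)
cv2.imwrite("pics/w2c.png",cv2.resize(i[y:y+150,x:x+150,::-1],None,fx=4,fy=4,interpolation=cv2.INTER_CUBIC))
u=np.array([.652,.758]);print("g along",(np.array([.5096,.01584])-T[:2])@u)
E
```

```text
clock: 1.62
tool_pos: [0.4799, -0.0201, 0.0681]
orientation: [0.906, 0.415, 0.081, -0.036]
wrist_force: [-0.5, -0.9, -0.2]
finger_gap: 0.0001
gripper_force: 0.0
[ 0.47991366 -0.02014742  0.06810125] [-0.47166623 -0.93607803 -0.2429949 ] [0.64317797 0.74522071 0.17597782]
[318.24640455 140.00981734] [317.7997032  165.55484172]
242 95
g along 0.04663395637456814
```

View pics/w2c.png

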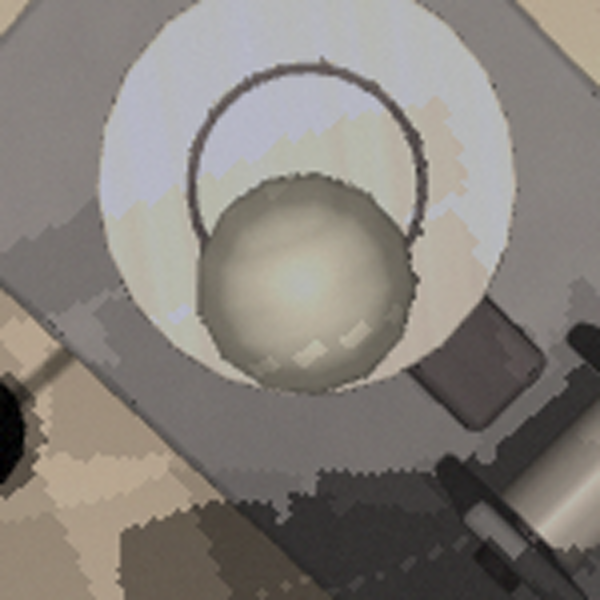

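The crop (origin 242,95, 4x) shows the ring centre at about (308,183) and the head at about (307,282), still upright. They line up with tool x, so I'll push slowly and stop short.

```bash
cat > look.py <<'E'
import sys
from h import *
n=sys.argv[1];o=bot.get_obs();w=get_calibration("wrist");i=get_image("wrist");np.savez(n+".npz",**w);cv2.imwrite(f"pics/{n}.png",i[:,:,::-1])
T=o["tool_pos"];C=np.array([.51998,.02744]);R=Ro.from_quat(o["orientation"]).as_matrix()
u=R[:2,0]/np.hypot(*R[:2,0]);v=np.array([u[1],-u[0]])
a=proj(w,[*C,.062]);print("t",o["clock"],"T",T.round(4),"F",o["wrist_force"].round(1),"cup along/across",(C-T[:2])@u,(C-T[:2])@v,"px",a)
# head: grey-brown darker than cup: background is bright; grey value contour near the cup
x,y=np.maximum(a-[75,60],0).astype(int);f=4
c=cv2.resize(i[y:y+150,x:x+150],None,fx=f,fy=f,interpolation=cv2.INTER_CUBIC);cv2.imwrite(f"pics/{n}c.png",c[:,:,::-1]);print("crop",x,y)
g=cv2.GaussianBlur(cv2.cvtColor(c,cv2.COLOR_RGB2GRAY),(0,0),2)
s=np.linalg.norm(w["R"]@np.array([*C,.112])+w["t"]);r=.0145*w["intrinsics"][0,0]/s*f
for p2 in(.8,.6,.4,.2):
    h=cv2.HoughCircles(g,cv2.HOUGH_GRADIENT_ALT,1.5,10,param1=40,param2=p2,minRadius=int(.88*r),maxRadius=int(1.12*r))
    if h is not None: break
if h is not None:
  for q in h.reshape(-1,h.shape[-1])[:,:3][:3]:
    px=(q[:2]+.5)/f-.5+[x,y];G=onz(w,*px,.112)[:2];d=C-G
    print("head",px,q[2]/r,"G",G.round(4),"to go along %.4f across(+tool y) %.4f"%(d@u,d@v))
E
python3 -m inch '[[[0.0077,0,0.0024],[0,0,0],0],[[0.0136,0,0.0035],[0,0,0],0],[[0.0165,0,0.004],[0,0,0],0],[[0.0185,0,0.0043],[0,0,0],0],[[0.0205,0,0.0047],[0,0,0],0],[[0.0225,0,0.005],[0,0,0],0],[[0.0244,0,0.0054],[0,0,0],0],[[0.0264,0,0.0057],[0,0,0],0],[[0.0284,0,0.0061],[0,0,0],0],[[0.0294,0,0.0063],[0,0,0],0],[[0.0294,0,0.0063],[0,0,0],0],[[0.0294,0,0.0063],[0,0,0],0]]'
python3 look.py w3
```

```text
clock: 2.67
tool_pos: [0.498, 0.0027, 0.0656]
orientation: [0.906, 0.414, 0.079, -0.037]
wrist_force: [0.1, 0.6, -0.3]
finger_gap: 0.0003
gripper_force: 0.1
t 2.6667 T [0.498  0.0027 0.0656] F [ 0.1  0.6 -0.3] cup along/across 0.03304195805084895 0.00043311853054113514 px [320.01978511 183.05712348]
crop 245 123
head [318.875 219.375] 0.9519657734756991 G [0.5101 0.0172] to go along 0.0142 across(+tool y) 0.0008
head [320.375 183.   ] 1.0478792859130417 G [0.5231 0.0311] to go along -0.0049 across(+tool y) 0.0000
head [320.375 183.   ] 0.9546612173659575 G [0.5231 0.0311] to go along -0.0049 across(+tool y) 0.0000
```

View pics/w3c.png

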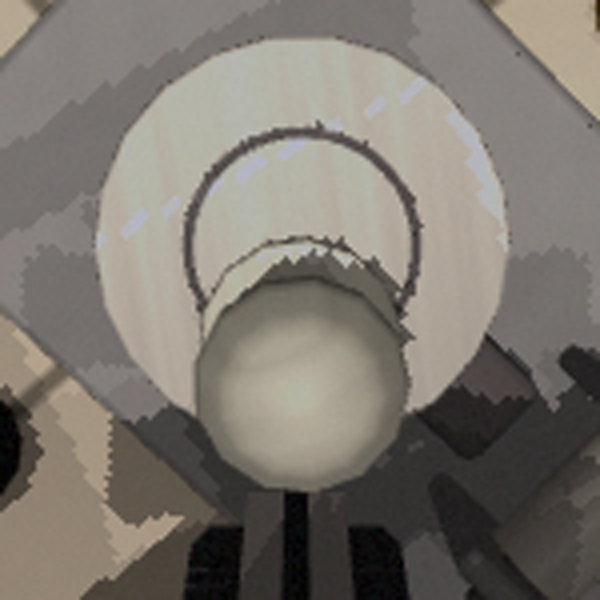

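Run:
```python
from h import *
w=dict(np.load("w3.npz"));u=np.array([.652,.758]);C=np.array([.51998,.02744]);T=np.array([.498,.0027])
print("cam",-w["R"].T@w["t"])
hb=onz(w,245+300/4-.4,123+490/4-.4,.112);hf=onz(w,245+300/4-.4,123+278/4-.4,.112);ff=onz(w,245+302/4-.4,123+238/4-.4,.072)
for n,p in(("head back",hb),("head front",hf),("flange front",ff)): print(n,(p[:2]-C)@u)
for z in(.0656,.0675): print("finger front proj",[proj(w,[*(T+u*d),z]).round(1) for d in(0,.011)])
```

```text
cam [0.53180666 0.04244811 0.25938336]
head back -0.028235258034380144
head front 0.00015579388227955724
flange front 0.0015932313685076934
finger front proj [array([319.3, 231.1]), array([319.3, 215.6])]
finger front proj [array([319.3, 231.9]), array([319.3, 216.2])]
```

The gauge is still upright and has barely moved. The tip's real contact depth is smaller than I assumed, so I'll go on in small steps.

```bash
python3 -m inch '[[[0.001,0,-0.0003],[0,0,0],0],[[0.002,0,-0.0003],[0,0,0],0],[[0.003,0,-0.0003],[0,0,0],0],[[0.004,0,-0.0003],[0,0,0],0],[[0.005,0,-0.0003],[0,0,0],0],[[0.005,0,-0.0003],[0,0,0],0],[[0.005,0,-0.0003],[0,0,0],0]]'
python3 look.py w4
```

```text
clock: 3.3
tool_pos: [0.5013, 0.0065, 0.0668]
orientation: [0.906, 0.414, 0.08, -0.037]
wrist_force: [-0.8, -0.5, -0.5]
finger_gap: -0.0001
gripper_force: 0.1
t 3.3 T [0.5013 0.0065 0.0668] F [-0.8 -0.5 -0.5] cup along/across 0.02807196762200955 0.000393765422105425 px [319.94090118 190.04941705]
crop 244 130
head [320.875 188.875] 1.0121727873300927 G [0.5245 0.0323] to go along -0.0067 across(+tool y) -0.0003
```

```bash
cat > head.py <<'E'
import sys
from h import *
n,ref=sys.argv[1],sys.argv[2] if len(sys.argv)>2 else "w3";C=np.array([.51998,.02744]);u=np.array([.652,.758]);v=np.array([.758,-.652])
f=4;up=lambda a:cv2.resize(a,None,fx=f,fy=f,interpolation=cv2.INTER_CUBIC)
i0=cv2.imread("pics/w3.png");i=cv2.imread(f"pics/{n}.png");w=dict(np.load(n+".npz"))
x0,y0,H=319,219,30
t=up(i0[y0-H:y0+H,x0-H:x0+H]);m=np.zeros(t.shape[:2],np.uint8);cv2.circle(m,(2*H*2,2*H*2),int(27*f*1.06),255,-1)
a=proj(w,[*C,.07]);X,Y=(a-[70,75]).astype(int);s=up(i[Y:Y+160,X:X+140])
r=cv2.matchTemplate(s,t,cv2.TM_CCOEFF_NORMED,mask=cv2.merge([m]*3));_,q,_,p=cv2.minMaxLoc(np.nan_to_num(r,posinf=0,neginf=0))
px=np.array(p)/f+[X,Y]+H-[x0-318.875,y0-219.375];G=onz(w,*px,.112)[:2]
print("score %.3f"%q,"px",px,"G",G.round(4),"to go along %.4f across %.4f"%((C-G)@u,(C-G)@v))
E
for n in w3 w2 w4; do python3 head.py $n; done
```

```text
score 1.000 px [318.875 219.375] G [0.5101 0.0172] to go along 0.0142 across 0.0008
score 0.725 px [316.875 165.875] G [0.5091 0.016 ] to go along 0.0157 across 0.0008
score 0.925 px [319.125 219.125] G [0.5134 0.0207] to go along 0.0094 across 0.0007
```

Tracking works: the gauge moved 4.8 mm with the 5 mm push, so it is sliding. 9.4 mm remain.

```bash
python3 -m inch '[[[0.001,0,0.0002],[0,0,0],0],[[0.002,0,0.0004],[0,0,0],0],[[0.003,0,0.0005],[0,0,0],0],[[0.004,0,0.0007],[0,0,0],0],[[0.005,0,0.0009],[0,0,0],0],[[0.006,0,0.0011],[0,0,0],0],[[0.007,0,0.0012],[0,0,0],0],[[0.007,0,0.0012],[0,0,0],0],[[0.007,0,0.0012],[0,0,0],0]]'
python3 look.py w5|head -1; python3 head.py w5
```

```text
clock: 4.1
tool_pos: [0.5059, 0.0118, 0.0668]
orientation: [0.906, 0.414, 0.079, -0.037]
wrist_force: [-0.4, -0.5, 0.1]
finger_gap: -0.0003
gripper_force: 0.0
t 4.1 T [0.5059 0.0118 0.0668] F [-0.4 -0.5  0.1] cup along/across 0.02098587397926357 0.0004319974744472273 px [319.95218533 200.12505772]
score 0.891 px [319.125 219.125] G [0.518  0.0261] to go along 0.0023 across 0.0006
```

```bash
python3 -m inch '[[[0.0007,0,0.0001],[0,0,0],0],[[0.0014,0,0.0003],[0,0,0],0],[[0.0021,0,0.0004],[0,0,0],0],[[0.0021,0,0.0004],[0,0,0],0],[[0.0021,0,0.0004],[0,0,0],0],[[0.000,0,0],[0,0,0],0],[[-0.004,0,-0.0007],[0,0,0],0],[[-0.010,0,-0.002],[0,0,0],0],[[-0.016,0,-0.003],[0,0,0],0],[[-0.016,0,-0.003],[0,0,0],0],[[-0.016,0,-0.003],[0,0,0],0],[[-0.016,0,-0.003],[0,0,0],0]]'
python3 look.py w6; python3 head.py w6
```

```text
clock: 5.15
tool_pos: [0.4954, -0.0007, 0.0671]
orientation: [0.906, 0.414, 0.08, -0.037]
wrist_force: [-0.7, 0.2, -0.2]
finger_gap: 0.0001
gripper_force: 0.0
t 5.15 T [ 0.4954 -0.0007  0.0671] F [-0.7  0.2 -0.2] cup along/across 0.037382934099617925 0.00018252566068858886 px [319.62162914 176.59365585]
crop 244 116
head [320.125 213.125] 0.9449843220622062 G [0.5099 0.0156] to go along 0.0156 across(+tool y) -0.0001
head [320.125 179.   ] 1.0245824658892904 G [0.5216 0.0292] to go along -0.0024 across(+tool y) -0.0001
score 0.973 px [318.625 213.625] G [0.5091 0.0159] to go along 0.0158 across 0.0007
```

View pics/w6c.png

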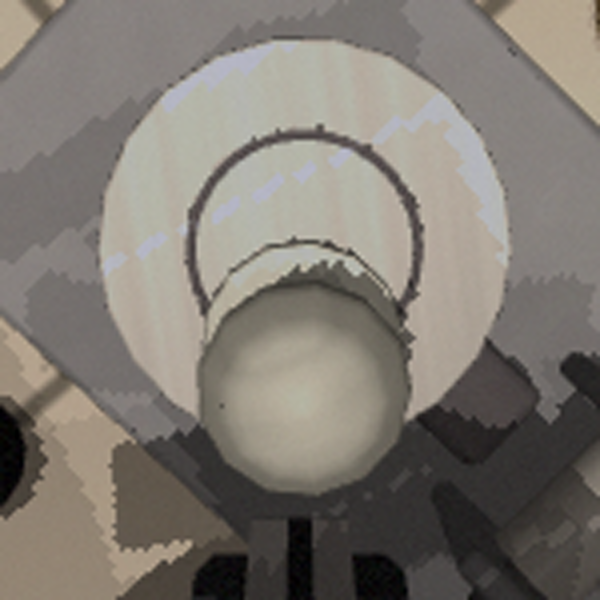

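The gauge rocked back to its start, so the push contacted the head and tipped it instead of sliding it. I need the real fingertip outline. The fingers are fixed in the wrist image, so a static-pixel mask will show them.

Run:
```python
from h import *
print("gpo",bot.grip_point_offset)
I=[cv2.imread(f"pics/w{k}.png").astype(int) for k in(1,2)]
d=abs(I[0]-I[1]).max(2);m=(d<14)
for r in range(208,300,3): print(r,"".join("#" if m[r:r+3,c:c+3].mean()>.8 else "." for c in range(265,375,3)), I[0][r,305],I[0][r,319])
w=dict(np.load("w1.npz"));R=np.array([[.642,.758,.114],[.746,-.652,.132],[.175,.001,-.985]]);T=np.array([.47925,-.01989,.15113])
for p in([0,0,0],[.011,0,0],[-.011,0,0],[.011,0.0145,0],[.011,0,-.03],[.011,0,-.05],[.011,.0145,-.03],[0.011,0,-.07],[.0,0,-.02]): print(p,proj(w,T+R@p).round(1))
```

```text
gpo 0.0187
208 ..................................... [74 86 92] [49 48 50]
211 .............................#....... [74 85 95] [48 47 48]
214 ......#.....................#.#...... [72 85 94] [48 47 51]
217 ...#####...................#......... [57 66 72] [40 40 44]
220 ########..##.......#......###........ [57 65 74] [55 65 72]
223 #####....###......................... [53 61 70] [55 65 74]
226 ##.......#####....................... [59 68 75] [75 86 95]
229 ##........#.......................... [56 65 72] [75 85 95]
232 ..................................... [80 90 99] [75 86 96]
235 ..................................... [74 86 95] [76 86 97]
238 .........#....###.................... [74 86 95] [59 68 75]
241 .......####..#....#.................. [55 63 72] [59 67 75]
244 .....######........#................. [58 68 74] [35 40 24]
247 .#.######.....#####.#...............# [25 29  7] [16 10 13]
250 ...###........####.###..............# [23 25  0] [8 4 6]
253 ..............##.#####.........##...# [21 24  0] [10 13  8]
256 ..........######.#########......#.... [15 18 18] [14 14 13]
259 
[... 444 characters left out ...]
.#.###################....... [46 48 50] [13 12 11]
283 #####...#.################.##....#... [22 24 23] [12 15 11]
286 ######..####################...####.. [9 7 9] [ 7 11  9]
289 #############################.######. [ 9  7 10] [12  7  9]
292 ##################################### [12 14 15] [20 18 17]
295 #########.########################### [3 6 2] [11 11 14]
298 #####.###.########################### [4 1 3] [8 8 7]
[0, 0, 0] [319.4 231.1]
[0.011, 0, 0] [319.4 216.4]
[-0.011, 0, 0] [319.4 245.3]
[0.011, 0.0145, 0] [340.7 216.4]
[0.011, 0, -0.03] [319.5 235.9]
[0.011, 0, -0.05] [319.7 253. ]
[0.011, 0.0145, -0.03] [344.4 235.9]
[0.011, 0, -0.07] [319.8 275.1]
[0.0, 0, -0.02] [319.5 244.7]
```

Run:
```python
from h import *
s=get_calibration("scene");t=get_calibration("side")
for dz in(0,.013,.03,.05,.06):
  print(dz,[proj(c,[.5745+sx*.05,0,.1915+dz]).round(0).tolist() for c in(s,t) for sx in(-1,1)])
n="scene";i=get_image("side");cv2.imwrite("pics/sd6.png",i[:,:,::-1])
o=bot.get_obs();T=o["tool_pos"];print(T,proj(t,T),proj(t,[.5095,.0155,.112]))
R=Ro.from_quat(o["orientation"]).as_matrix();print([proj(t,T+R@[0,0,-z]).round(0).tolist() for z in(.02,.04,.06)])
p=proj(t,[.51,.015,.09]).astype(int);x,y=p-[70,60];print(x,y)
cv2.imwrite("pics/sd6c.png",cv2.resize(i[y:y+110,x:x+140,::-1],None,fx=5,fy=5,interpolation=cv2.INTER_CUBIC))
```

```text
0 [[275.0, 175.0], [311.0, 203.0], [362.0, 150.0], [323.0, 134.0]]
0.013 [[275.0, 171.0], [311.0, 199.0], [362.0, 144.0], [323.0, 128.0]]
0.03 [[275.0, 165.0], [311.0, 193.0], [363.0, 135.0], [323.0, 120.0]]
0.05 [[274.0, 158.0], [311.0, 186.0], [364.0, 125.0], [323.0, 110.0]]
0.06 [[274.0, 154.0], [311.0, 182.0], [364.0, 119.0], [323.0, 105.0]]
[ 0.49546124 -0.00053395  0.06709753] [369.72656834 212.32851887] [360.22218057 193.28205403]
[[372.0, 204.0], [375.0, 195.0], [378.0, 186.0]]
289 142
```

View pics/sd6c.png

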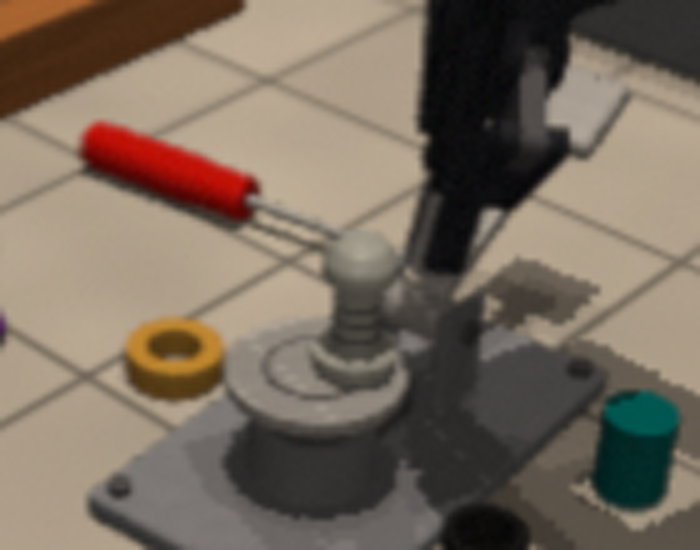

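The side crop (origin 289,142, 5x) shows the gauge upright at about (358,320) and the shut fingertips ending at about (430,275). That is roughly 40 mm short of the reported TCP. So the tips really were at head height and tipped the gauge, which then rocked back unharmed. I'll back off, tilt slightly more and come down about 39 mm.

```bash
python3 -m inch '[[[-0.0087,0,-0.0016],[0,0.04,0],0],[[-0.0173,0,-0.0031],[0,0.08,0],0],[[-0.0173,0,-0.0031],[0,0.08,0],0],[[-0.019,0,0.007],[0,0.08,0],0],[[-0.021,0,0.017],[0,0.08,0],0],[[-0.0225,0,0.027],[0,0.08,0],0],[[-0.0241,0,0.0353],[0,0.08,0],0],[[-0.0241,0,0.0353],[0,0.08,0],0],[[-0.0241,0,0.0353],[0,0.08,0],0],[[-0.0241,0,0.0353],[0,0.08,0],0]]'
python3 look.py w7
python3 - <<'E'
from h import *
t=get_calibration("side");i=get_image("side");cv2.imwrite("pics/sd7.png",i[:,:,::-1])
o=bot.get_obs();T=o["tool_pos"];R=Ro.from_quat(o["orientation"]).as_matrix();print(R[:,0])
P=T+R@[.011,0,-.04];print("lead corner",P,proj(t,P),"flange",proj(t,[.5095,.0155,.0685]))
# dark pixels of fingers
g=i.astype(int).max(2);x,y=proj(t,P).astype(int)
for r in range(y-14,y+10,2): print(r,"".join("%4d"%g[r,c] for c in range(x-8,x+22,2)),"x0",x-8)
E
```

```text
clock: 6.08
tool_pos: [0.4843, -0.0137, 0.0284]
orientation: [0.902, 0.413, 0.116, -0.053]
wrist_force: [-0.7, -0.1, -0.0]
finger_gap: -0.0003
gripper_force: 0.0
t 6.0833 T [ 0.4843 -0.0137  0.0284] F [-0.7 -0.1 -0. ] cup along/across 0.05444163923499637 5.471255217236279e-05 px [319.64862276 146.27324405]
crop 244 86
head [317.875 176.   ] 1.0222193694108987 G [0.5081 0.0151] to go along 0.0171 across(+tool y) 0.0009
head [321.25  147.125] 0.98785921543555 G [0.5165 0.0227] to go along 0.0058 across(+tool y) -0.0004
head [317.875 176.   ] 0.9145472817163889 G [0.5081 0.0151] to go along 0.0171 across(+tool y) 0.0009
[0.63249698 0.73202271 0.25316066]
lead corner [ 0.48469616 -0.01344328  0.07012338] [378.33549418 210.62244726] flange [358.92599049 212.14219752]
196  148 170 157 164 164 138  92  58  20  16  21  18  16  12  14 x0 370
198  143 141 147 148 143  86 107  60  59  23  16  14  13  19  22 x0 370
200  165 165 146 144 103 132  95  69  56  18  15  11  15  13  17 x0 370
202  145 156 152 145 135 105  54  72  34  15  13  12  23  61  51 x0 370
204  109 126 132 134 106  82  65  72  21  17  14  16  54  77  82 x0 370
206   72  89 102  87  88  55  73  51  18  16  16  23 121 155 150 x0 370
208   97  71  68  62  52  52  72  30  17  16  15  71 138 163 164 x0 370
210  124 120  89  55  51  67  64  18  18  13  18 106 124 138 167 x0 370
212  117 109  77  51  51  66  58  23  17  17  40 117 121 122 123 x0 370
214   89  68  54  49  50  49  53  60  66  64  69  79  82  85  90 x0 370
216  101  47  45  48  49  44  45  59  70  71  70  72  71  70  70 x0 370
218   96  43  44  50  49  44  44  63  69  70  70  69  68  60  55 x0 370
```

```bash
python3 -m inch '[[[0.0081,0,0.0005],[0,0,0],0],[[0.0149,0,0.0023],[0,0,0],0],[[0.0178,0,0.003],[0,0,0],0],[[0.0198,0,0.0035],[0,0,0],0],[[0.0212,0,0.0039],[0,0,0],0],[[0.0224,0,0.0042],[0,0,0],0],[[0.0236,0,0.0045],[0,0,0],0],[[0.0248,0,0.0048],[0,0,0],0],[[0.0248,0,0.0048],[0,0,0],0],[[0.0248,0,0.0048],[0,0,0],0]]'
python3 look.py w8; python3 head.py w8;python3 head.py w7
```

```text
clock: 7.02
tool_pos: [0.5002, 0.0053, 0.0296]
orientation: [0.902, 0.412, 0.116, -0.053]
wrist_force: [0.7, -0.6, -0.8]
finger_gap: 0.0
gripper_force: 0.1
t 7.0167 T [0.5002 0.0053 0.0296] F [ 0.7 -0.6 -0.8] cup along/across 0.02970217718598454 0.0004423445323948567 px [320.26686215 190.19768793]
crop 245 130
head [320.75  227.875] 0.9385889247050766 G [0.5113 0.0175] to go along 0.0132 across(+tool y) 0.0001
head [320.375 191.875] 0.905967358277029 G [0.5207 0.0286] to go along -0.0014 across(+tool y) 0.0002
head [320.375 191.875] 0.9900184043631467 G [0.5207 0.0286] to go along -0.0014 across(+tool y) 0.0002
score 0.693 px [319.625 228.125] G [0.5109 0.0177] to go along 0.0133 across 0.0005
score 0.690 px [320.375 173.875] G [0.5094 0.0151] to go along 0.0162 across -0.0001
```

```bash
python3 -m inch '[[[-0.002,0,-0.0005],[0,0,0],0],[[-0.0077,0,-0.002],[0,0,0],0],[[-0.0077,0,-0.002],[0,0,0],0],[[-0.0077,0,-0.002],[0,0,0],0]]'
python3 look.py w9; python3 head.py w9
```

```text
clock: 7.4
tool_pos: [0.4948, -0.0011, 0.0297]
orientation: [0.902, 0.412, 0.116, -0.053]
wrist_force: [0.1, 0.2, -0.2]
finger_gap: 0.0004
gripper_force: 0.0
t 7.4 T [ 0.4948 -0.0011  0.0297] F [ 0.1  0.2 -0.2] cup along/across 0.03807532521228113 0.0004010698878392519 px [320.16059327 175.56066171]
crop 245 115
head [321.5   205.375] 0.9562157875542541 G [0.5121 0.0179] to go along 0.0124 across(+tool y) -0.0003
head [321.125 176.5  ] 0.9852977261073588 G [0.5195 0.0267] to go along 0.0009 across(+tool y) -0.0001
head [321.125 176.5  ] 0.9046175589706694 G [0.5195 0.0267] to go along 0.0009 across(+tool y) -0.0001
score 0.703 px [319.625 205.625] G [0.5115 0.0183] to go along 0.0125 across 0.0005
```

It slid about 3 mm and stayed put. I'll push most of the rest.

```bash
python3 -m inch '[[[0.0048,0,0.0013],[0,0,0],0],[[0.0077,0,0.002],[0,0,0],0],[[0.0089,0,0.0023],[0,0,0],0],[[0.0101,0,0.0026],[0,0,0],0],[[0.0112,0,0.0029],[0,0,0],0],[[0.0124,0,0.0032],[0,0,0],0],[[0.0136,0,0.0035],[0,0,0],0],[[0.0147,0,0.0038],[0,0,0],0],[[0.0159,0,0.0041],[0,0,0],0],[[0.017,0,0.0044],[0,0,0],0],[[0.018,0,0.0047],[0,0,0],0],[[0.018,0,0.0047],[0,0,0],0]]'
python3 look.py w10; python3 head.py w10
python3 -m inch '[[[-0.002,0,-0.0005],[0,0,0],0],[[-0.0077,0,-0.002],[0,0,0],0],[[-0.0145,0,-0.0038],[0,0,0],0],[[-0.0145,0,-0.0038],[0,0,0],0],[[-0.0145,0,-0.0038],[0,0,0],0]]'
python3 look.py w11; python3 head.py w11
```

```text
clock: 8.45
tool_pos: [0.5074, 0.0134, 0.0297]
orientation: [0.902, 0.413, 0.116, -0.053]
wrist_force: [-1.0, -0.1, 0.2]
finger_gap: -0.0001
gripper_force: 0.3
t 8.45 T [0.5074 0.0134 0.0297] F [-1.  -0.1  0.2] cup along/across 0.0188262169651059 0.00037675209720114953 px [320.15161635 209.0509521 ]
crop 245 149
head [319.625 228.125] 0.961261765832074 G [0.5181 0.0259] to go along 0.0024 across(+tool y) 0.0005
head [320. 215.] 1.023361856546404 G [0.5217 0.0299] to go along -0.0029 across(+tool y) 0.0003
score 0.695 px [318.625 228.375] G [0.5177 0.0261] to go along 0.0025 across 0.0009
clock: 8.92
tool_pos: [0.4971, 0.0015, 0.0297]
orientation: [0.902, 0.412, 0.116, -0.053]
wrist_force: [0.5, -0.3, 0.2]
finger_gap: -0.0001
gripper_force: 0.0
t 8.9167 T [0.4971 0.0015 0.0297] F [ 0.5 -0.3  0.2] cup along/across 0.03460305561145043 0.00032271895237201686 px [320.10289766 181.61198673]
crop 245 121
head [318.875 184.   ] 1.0063854014827527 G [0.5192 0.0276] to go along 0.0004 across(+tool y) 0.0007
score 0.702 px [321.125 189.625] G [0.5184 0.0253] to go along 0.0026 across -0.0002
```

```bash
python3 -m inch '[[[0.006,0,0.0016],[0,0,0],0],[[0.012,0,0.0031],[0,0,0],0],[[0.0145,0,0.0038],[0,0,0],0],[[0.0155,0,0.004],[0,0,0],0],[[0.0165,0,0.0043],[0,0,0],0],[[0.0174,0,0.0045],[0,0,0],0],[[0.0174,0,0.0045],[0,0,0],0],[[0.0174,0,0.0045],[0,0,0],0]]'
python3 look.py w12; python3 head.py w12
python3 -m inch '[[[-0.002,0,-0.0005],[0,0,0],0],[[-0.0077,0,-0.002],[0,0,0],0],[[-0.02,0,-0.005],[0,0,0],0],[[-0.032,0,-0.008],[0,0,0],0],[[-0.032,0,-0.008],[0,0,0],0],[[-0.032,0,-0.008],[0,0,0],0]]'
python3 look.py w13; python3 head.py w13
```

```text
clock: 9.63
tool_pos: [0.5092, 0.0157, 0.0297]
orientation: [0.902, 0.413, 0.116, -0.053]
wrist_force: [-1.0, 0.4, -0.2]
finger_gap: -0.0
gripper_force: 0.2
t 9.6333 T [0.5092 0.0157 0.0297] F [-1.   0.4 -0.2] cup along/across 0.015990772288921814 0.0004749556211077324 px [320.34416758 213.90649336]
crop 245 153
head [321.125 221.25 ] 1.0163397758384594 G [0.5221 0.0298] to go along -0.0032 across(+tool y) -0.0000
score 0.700 px [318.875 228.375] G [0.5195 0.0282] to go along -0.0003 across 0.0009
clock: 10.18
tool_pos: [0.4874, -0.0098, 0.0294]
orientation: [0.902, 0.412, 0.116, -0.053]
wrist_force: [0.1, -0.5, -0.8]
finger_gap: 0.0003
gripper_force: 0.0
t 10.1833 T [ 0.4874 -0.0098  0.0294] F [ 0.1 -0.5 -0.8] cup along/across 0.049523537959424144 0.0002030237061411238 px [319.87078462 155.2776461 ]
crop 244 95
head [318.625 143.375] 0.9774988473101387 G [0.5199 0.0284] to go along -0.0007 across(+tool y) 0.0007
head [322.375 154.625] 0.958806973270611 G [0.5182 0.0241] to go along 0.0037 across(+tool y) -0.0008
score 0.677 px [320.125 142.125] G [0.5207 0.0284] to go along -0.0012 across 0.0001
```

The gauge is centred to about 1 mm by two measures and released. I'll rise straight up, set the tool vertical and check again from above.

```bash
python3 -m inch '[[[-0.002,0,-0.03],[0,0,0],0],[[0.006,0,-0.06],[0,0,0],0],[[0.022,0,-0.095],[0,0,0],0],[[0.0328,0,-0.1258],[0,-0.1,0],0],[[0.0328,0,-0.1258],[0,-0.2,0],0],[[0.0328,0,-0.1258],[0,-0.255,0],0],[[0.0328,0,-0.1258],[0,-0.255,0],0],[[0.0328,0,-0.1258],[0,-0.255,0],0],[[0.0328,0,-0.1258],[0,-0.255,0],0]]'
python3 look.py w14
python3 - <<'E'
from h import *
w=dict(np.load("w14.npz"));i=cv2.imread("pics/w14.png")[:,:,::-1];C=[.51998,.02744]
a=proj(w,[*C,.062]);b=proj(w,[*C,.112]);Z=(w["R"]@np.array([*C,.112])+w["t"])[2];f=w["intrinsics"][0,0]
print("expect cup",a,"head",b,"r head",.0145*f/Z)
ra=.0205*f/(Z+.05);rd=.036*f/(Z+.05);print("ring",ra,circ(i,a,ra,.92,1.08),"head",circ(i,b,.0145*f/Z,.9,1.1,half=25),"disc",rd,circ(i,a,rd,.95,1.05,half=50))
def tri(u,s): return (onz(w,*u,.112)-[*C,.112])[:2]
R=Ro.from_quat(bot.get_obs()["orientation"]).as_matrix();print(R.round(3),bot.get_obs()["q"])
# head centroid: dark grey rim in the disc, via threshold
g=cv2.cvtColor(i,cv2.COLOR_RGB2GRAY);x,y=b.astype(int);
for r in range(y-30,y+31,3): print(r,"".join("%4d"%g[r,c] for c in range(x-30,x+31,3)),x-30)
E
```

```text
clock: 10.98
tool_pos: [0.4868, -0.0093, 0.1586]
orientation: [0.909, 0.416, -0.0, -0.001]
wrist_force: [-1.3, -0.5, -0.0]
finger_gap: -0.0001
gripper_force: 0.0
t 10.9833 T [ 0.4868 -0.0093  0.1586] F [-1.3 -0.5 -0. ] cup along/across 0.04950830931129479 0.0010864095064773568 px [320.54140041 140.67519586]
crop 245 80
head [319.25 147.5 ] 0.9889327876169935 G [0.5197 0.029 ] to go along -0.0011 across(+tool y) 0.0012
expect cup [320.54140041 140.67519586] head [320.80711059 148.84664299] r head 18.337845561793877
ring 21.25555074673702 [(np.float64(320.3333339691162), np.float64(140.5833339691162), np.float32(20.937687))] head [(np.float64(320.3333339691162), np.float64(148.0833339691162), np.float32(18.140966))] disc 37.32682082353817 []
[[ 0.654  0.756 -0.002]
 [ 0.756 -0.654  0.001]
 [ 0.    -0.002 -1.   ]] [-4.44921517e-02  2.07930135e-01  1.81074170e+00  1.44395177e-03
  1.12450650e+00  6.68201691e-01]
118   87 181 180 183 182 181 184 185 183 181 179 183 177 183 174 178 183 178 179 178 168 290
121  183 183 179 183 181 180 185 110  93  75 101  82  93 146 174 176 183 178 178 175 
[... 1074 characters left out ...]
4 163 163 157  79  69  72  82  84  87  85  83 290
160  158 155 163 158 154 159 122 108 131 144 147 140  76  68  63  84  86  83  82  84  84 290
163  107 155 160 161 153 155 155  79 101 104  71  67  64  66  83  84  85  83  83  84  67 290
166  108 107 162 159 151 155 157  69  67  71  86  84  80  82  85  84  85  83  83  66  52 290
169  107 107  92 159 153 154  67  70  67  70  71  70  83  84  84  82  84  83  79  51  50 290
172  107 105  54  61 142  68  68  70  70  72  70  71  67  83  86  82  85  64  46  53  52 290
175   53  51  51  52  70  69  64  68  70  68  69  71  67  96 114  74  69  70  68  41  46 290
178  132  50  68  68  69  69  69  67  69  69  72  67  72  70  67  68  68  71  54  51  40 290
```

The ring is at (320.3,140.6) and the head at (320.3,148.1), against (320.8,148.8) expected for a centred gauge, so it is within about 0.5 mm. Now the paddle.

```bash
python3 -m inch '[[[-0.015,0.025,0],[0,0,0],0],[[-0.035,0.058,0],[0,0,0],0],[[-0.055,0.09,0],[0,0,0],0],[[-0.072,0.118,0],[0,0,0],0],[[-0.0829,0.136,0],[0,0,0],0],[[-0.0829,0.136,0],[0,0,0],0],[[-0.0829,0.136,0.03],[0,0,0],0],[[-0.0829,0.136,0.06],[0,0,0],0],[[-0.0829,0.136,0.075],[0,0,0],0],[[-0.0829,0.136,0.075],[0,0,0],0],[[-0.0829,0.136,0.075],[0,0,0],0]]'
python3 - <<'E'
from h import *
# where are fingers vs paddle in the side view: finger tip bottom row, paddle
t=get_calibration("side");i=get_image("side");cv2.imwrite("pics/sd15.png",i[:,:,::-1]);T=bot.get_obs()["tool_pos"]
print(T,"tip(40mm)",proj(t,T+[0,0,.04]),"paddle",proj(t,[.535,-.158,.102]))
g=i.max(2);x,y=proj(t,[.535,-.158,.11]).astype(int)
for r in range(y-20,y+24,2): print(r,"".join("%4d"%g[r,c] for c in range(x-24,x+25,3)),x-24)
E
```

```text
clock: 11.95
tool_pos: [0.5351, -0.1608, 0.0838]
orientation: [0.91, 0.416, -0.001, -0.001]
wrist_force: [0.9, -0.4, -0.1]
finger_gap: 0.0001
gripper_force: 0.0
[ 0.53633693 -0.16110596  0.08497944] tip(40mm) [403.29589955 152.86183956] paddle [401.79370324 162.86009669]
139  152 126  45  46  48  47  46  46  21  11  14  17  11  42  48  49  48 378
141  134 146  71  43  46  46  47  46  63  13  11  44  39  48  48  48  48 378
143  165 151 144 117  61  44  48  44  63  15  15  56  48  47  49  48  50 378
145  157 171 166 150 142  86  51  42  63  15  14  51  47  48  48  49  48 378
147  160 148 163 171 164 146 124  47  54  16  14  51  47  49  49  48  48 378
149  171 169 156 147 168 166 153  68  47  13  18  46  47  48  50  49  48 378
151  172 172 171 166 150 151 168  67  36  13  18  66  44  47  48  49  49 378
153  172 172 171 172 170 162 131  77  33  19  26 140 106  45  45  47  47 378
155  172 173 174 173 173 171  89  67  65  61 109 155 120 126  77  48  46 378
157  174 173 174 175 176 165  67  66  66  66  90 113 159 152 145 121  68 378
159  174 174 175 175 176  95  68  67  66  66  83  87 116 1
[... 165 characters left out ...]
172 378
165  174 173 173 170  69  66  66  67  67  67  68  80 180 181 182 178 160 378
167  174 174 174 169  66  65  67  67  67  68  70 137 181 181 182 183 181 378
169  175 176 174 162 128  74  67  67  67  67  69 176 179 179 180 181 182 378
171  176 174 159 144 171  71  66  65  64  71 129 176 177 178 178 180 179 378
173  146 154 151 180 151  70  69 149 138  84 173 177 176 176 176 177 177 378
175  145 132 170 181 135 121  72 176 178 177 177 177 177 177 177 176 176 378
177  167 180 164 138 134 130 133 180 179 178 178 179 179 177 176 176 174 378
179  181 182 181 149 138  92 177 180 145 129 166 179 178 178 176 177 176 378
181  181 182 164 152 137 124 143 140 107 106 107 168 179 176 176 177 177 378
```

```bash
python3 -m inch '[[[0,0,0.007],[0,0,0],0],[[0,0,0.014],[0,0,0],0],[[0,0,0.02],[0,0,0],0],[[0,0,0.026],[0,0,0],0],[[0,0,0.031],[0,0,0],0],[[0,0,0.036],[0,0,0],0],[[0,0,0.041],[0,0,0],0],[[0,0,0.046],[0,0,0],0],[[0,0,0.051],[0,0,0],0],[[0,0,0.056],[0,0,0],0],[[0,0,0.06],[0,0,0],0],[[0,0,0.06],[0,0,0],0]]'
```

```text
clock: 13.0
tool_pos: [0.5391, -0.1627, 0.026]
orientation: [0.909, 0.416, 0.002, 0.003]
wrist_force: [1.8, -2.3, 4.1]
finger_gap: 0.0001
gripper_force: 1.9
```

```bash
python3 -m inch '[[[0,0,0.003],[0,0,0],0],[[0,0,0.006],[0,0,0],0],[[0,0,0.009],[0,0,0],0],[[0,0,0.011],[0,0,0],0],[[0,0,0.011],[0,0,0],0]]'
```

```text
clock: 13.42
tool_pos: [0.539, -0.163, 0.0151]
orientation: [0.909, 0.416, 0.002, 0.003]
wrist_force: [1.4, -4.2, 5.3]
finger_gap: -0.0004
gripper_force: 2.3
```

```bash
python3 -m inch '[[[0,0,0.002],[0,0,0],0],[[0,0,0.004],[0,0,0],0],[[0,0,0.004],[0,0,0],0]]'; python3 -m inch '[[[0,0,0.002],[0,0,0],0],[[0,0,0.003],[0,0,0],0],[[0,0,0.003],[0,0,0],0]]'
```

```text
clock: 13.67
tool_pos: [0.539, -0.1629, 0.0114]
orientation: [0.909, 0.416, 0.002, 0.003]
wrist_force: [1.6, -3.9, 5.5]
finger_gap: 0.0003
gripper_force: 2.9
clock: 13.92
tool_pos: [0.5392, -0.163, 0.011]
orientation: [0.909, 0.416, 0.003, 0.003]
wrist_force: [-3.9, -2.6, 23.6]
finger_gap: 0.0003
gripper_force: 11.7
```

The stop is reached (24 N, no further travel). I'll release, return to the viewing pose 25 mm higher and check.

```bash
python3 -m inch '[[[0,0,-0.02],[0,0,0],0],[[0,0,-0.05],[0,0,0],0],[[0,0,-0.09],[0,0,0],0],[[0,0,-0.13],[0,0,0],0],[[0,0,-0.17],[0,0,0],0],[[0.02,-0.03,-0.19],[0,0,0],0],[[0.04,-0.06,-0.19],[0,0,0],0],[[0.06,-0.095,-0.19],[0,0,0],0],[[0.0829,-0.136,-0.19],[0,0,0],0],[[0.0829,-0.136,-0.19],[0,0,0],0],[[0.0829,-0.136,-0.19],[0,0,0],0],[[0.0829,-0.136,-0.19],[0,0,0],0]]'
python3 - <<'E'
from h import *
w=get_calibration("wrist");i=get_image("wrist");cv2.imwrite("pics/w16.png",i[:,:,::-1]);C=[.51998,.02744]
t=get_calibration("side");j=get_image("side")
f=w["intrinsics"][0,0]
for L in(0,.025):
  a=proj(w,[*C,.062+L]);b=proj(w,[*C,.112+L]);Z=(w["R"]@np.array([*C,.112+L])+w["t"])[2];rh=.0145*f/Z;rr=.0205*f/(Z+.05)
  print(L,"expect cup",a,rr,"head",b,rh,"ring",circ(i,a,rr,.93,1.07),"head",circ(i,b,rh,.93,1.07,half=25))
# side: paddle bright blob near expected down position
for n,z,y in(("up",.102,-.158),("down",.05,-.167)): print(n,proj(t,[.5355,y,z]))
g=j.max(2);x,y=proj(t,[.5355,-.167,.05]).astype(int)
for r in range(y-30,y+14,3): print(r,"".join("%4d"%g[r,c] for c in range(x-24,x+25,3)),x-24)
o=bot.get_obs();print(o["clock"],o["wrist_force"])
E
```

```text
clock: 14.92
tool_pos: [0.488, -0.0095, 0.1968]
orientation: [0.909, 0.417, 0.001, 0.0]
wrist_force: [0.4, -0.1, 0.3]
finger_gap: -0.0001
gripper_force: 0.0
0 expect cup [319.05063197 136.80112338] 18.793919904706062 head [319.18721981 143.11822716] 15.811762420184662 ring [] head []
0.025 expect cup [319.11330987 139.69985863] 20.324402624398946 head [319.27567753 147.20968239] 17.367344089979955 ring [(np.float64(319.3333339691162), np.float64(140.5833339691162), np.float32(20.90692))] head [(np.float64(316.3333339691162), np.float64(140.3333339691162), np.float32(17.437885)), (np.float64(318.3333339691162), np.float64(146.0833339691162), np.float32(17.066946))]
up [401.60528799 162.78399685]
down [401.31701993 181.57153496]
151  169 169 168 166 153 141 164 166 150 142 121  67  45  44  48  48  48 377
154  170 169 170 170 168 168 160 146 150 166 163 148 132  90  62  43  46 377
157  170 171 171 173 171 171 170 169 166 155 138 136 154 160 148 138  76 377
160  171 170 171 172 173 172 172 171 168 146 152 169 154 149 168 164 151 377
163  171 170 169 171 171 172 170 158 145 175 178 177 177 176 166 148 164 377
166  171 171 170 169 169 161 137 170 176 178 177 178 178 178 179 180 176 377
169  173 172 172 164 139 161 173 174 173 174 174 175 176 176 178 178 178 377
172  163 170 149 152 177 177 175 173 172 173 173 174 174 173 175 175 176 377
175  160 127 151 180 179 178 177 174 175 176 176 174 173 174 174 174 174 377
178  171 180 178 164 145 175 159 158 163 171 173 176 176 176 173 173 172 377
181  178 178 180 181 166 160 162 161 161 159 159 157 173 174 173 174 174 377
184  178 179 179 180 107 108 149 161 163 161 162 150 109 174 174 173 173 377
187  178 178 178 178 170 157 159 134 108 153 141  81 164 173 174 173 173 377
190  178 178 177 146 157 160  98 112 105  77 115 172 161 135 169 174 172 377
193  178 172 109  93  93  75  96 127 172 173 173 174 173 175 168 134 136 377
15.0167 [ 0.23975189 -0.18207786  0.99616847]
```

```bash
python3 -c "
from station import bot
print(bot.sign_off())"
```

```text
the job is handed in; nothing more can be done
None
```

The job is handed in at about 15 s: the gauge was upright about 1 mm from the centre of the raised cup at the last check, the lever is down against its stop, and the hand is clear. One early push hit the head and tipped the gauge up to about 0.27 rad (limit 0.4) before it rocked back.

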